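# Find the carrier's high spot with the feeler pins

## Task

Take the orange probe out of its stand and use its tip to push each of the five feeler pins of the gauge down, gently and without forcing it, until you feel it meet the carrier underneath; the pin that stops soonest, and so stays standing highest, is over the high spot. Mark it by standing the probe upright, fully down, in the socket beside that pin, and let go. Touch the gauge with nothing but the probe and leave the other things on the bench where they are.

Things in the scene. Friction and masses are not known exactly. Their poses are not given: they have to be found in the camera images.
- probe: orange hand probe, 102 mm long, about 80 g, upright in the blue stand at the start. Origin at the centre of the tip's flat end, z runs up it. Steel tip 8 mm in diameter, 22 mm long; then a collar 22 mm in diameter (22 to 26 mm above the origin); then a round handle 16 mm in diameter up to 100 mm: grip it there, about 75 mm above the origin.
- stand: fixed blue block 50x50 mm on a black foot 76x76 mm, 36 mm high in all; origin under its centre, z up. A fixed blue block heater, 140 mm high, stands just beyond it towards the gauge: lift the probe well clear of it on the way. A thin metal rod stand 310 mm high is far to the left, near where the arm starts.
- stand_mouth (a point): mouth of the stand's blind hole (10 mm in diameter, 24.5 mm deep, straight down), 36 mm above the bench; the probe's tip stands in it with the collar resting on the block.
- gauge: fixed flatness gauge: grey housing 110 (x) by 130 (y) mm on an aluminium carrier plate 124x144 mm; top face 50 mm above the bench; origin under its centre, z up. Five steel feeler pins stand out of the top, each joined by a white strip to its socket 26 mm away along +x. Unseen below, the carrier's face is about 5 mm higher under one pin than under the other four. Over 14 N on a pin harms it.
- pin_1_depth (a joint): depth of feeler pin 1, in m: 0 is fully up (head 16 mm above the top face), starts at 0 to 0.0012. It slides down with about 1.5 N of drag and stays where left; its foot meets the carrier's face at about 0.0095, or 0.0045 over the high spot; then the force climbs about 5 N a millimetre (6 N is plenty), and it comes back under 0.5 mm when let go.
- pin_1: steel feeler pin 1, with a flat round head 13 mm in diameter. Origin at the centre of the top of the head; moves with the pin, which slides straight down. At [-43, 40] mm in the gauge's x and y.
- socket_1 (a point): mouth, in the top face, of the blind socket beside pin 1: 10 mm in diameter, 24.5 mm deep, straight down, at [-17, 40] mm in the gauge's x and y; it takes the probe's tip until the collar rests on the face.
- pin_2_depth (a joint): depth of feeler pin 2, in m: 0 is fully up (head 16 mm above the top face), starts at 0 to 0.0012. It slides down with about 1.5 N of drag and stays where left; its foot meets the carrier's face at about 0.0095, or 0.0045 over the high spot; then the force climbs about 5 N a millimetre (6 N is plenty), and it comes back under 0.5 mm when let go.
- pin_2: steel feeler pin 2, with a flat round head 13 mm in diameter. Origin at the centre of the top of the head; moves with the pin, which slides straight down. At [-43, -40] mm in the gauge's x and y.
- socket_2 (a point): mouth, in the top face, of the blind socket beside pin 2: 10 mm in diameter, 24.5 mm deep, straight down, at [-17, -40] mm in the gauge's x and y; it takes the probe's tip until the collar rests on the face.
- pin_3_depth (a joint): depth of feeler pin 3, in m: 0 is fully up (head 16 mm above the top face), starts at 0 to 0.0012. It slides down with about 1.5 N of drag and stays where left; its foot meets the carrier's face at about 0.0095, or 0.0045 over the high spot; then the force climbs about 5 N a millimetre (6 N is plenty), and it comes back under 0.5 mm when let go.
- pin_3: steel feeler pin 3, with a flat round head 13 mm in diameter. Origin at the centre of the top of the head; moves with the pin, which slides straight down. At [-13, 0] mm in the gauge's x and y.
- socket_3 (a point): mouth, in the top face, of the blind socket beside pin 3: 10 mm in diameter, 24.5 mm deep, straight down, at [13, 0] mm in the gauge's x and y; it takes the probe's tip until the collar rests on the face.
- pin_4_depth (a joint): depth of feeler pin 4, in m: 0 is fully up (head 16 mm above the top face), starts at 0 to 0.0012. It slides down with about 1.5 N of drag and stays where left; its foot meets the carrier's face at about 0.0095, or 0.0045 over the high spot; then the force climbs about 5 N a millimetre (6 N is plenty), and it comes back under 0.5 mm when let go.
- pin_4: steel feeler pin 4, with a flat round head 13 mm in diameter. Origin at the centre of the top of the head; moves with the pin, which slides straight down. At [17, 40] mm in the gauge's x and y.
- socket_4 (a point): mouth, in the top face, of the blind socket beside pin 4: 10 mm in diameter, 24.5 mm deep, straight down, at [43, 40] mm in the gauge's x and y; it takes the probe's tip until the collar rests on the face.
- pin_5_depth (a joint): depth of feeler pin 5, in m: 0 is fully up (head 16 mm above the top face), starts at 0 to 0.0012. It slides down with about 1.5 N of drag and stays where left; its foot meets the carrier's face at about 0.0095, or 0.0045 over the high spot; then the force climbs about 5 N a millimetre (6 N is plenty), and it comes back under 0.5 mm when let go.
- pin_5: steel feeler pin 5, with a flat round head 13 mm in diameter. Origin at the centre of the top of the head; moves with the pin, which slides straight down. At [17, -40] mm in the gauge's x and y.
- socket_5 (a point): mouth, in the top face, of the blind socket beside pin 5: 10 mm in diameter, 24.5 mm deep, straight down, at [43, -40] mm in the gauge's x and y; it takes the probe's tip until the collar rests on the face.
- timer: white timer 58x66x18 mm lying on the bench; a bystander. Origin under its centre.
- stopper: red rubber stopper 23 mm wide, 22 mm high; a bystander. Origin under its centre.
- vial: small clear vial with a green cap, 22 mm wide, 45 mm high; a bystander. Origin under its centre.
Mind the look-alikes: they are no part of the job. There is more than one size of the probe; the job needs the middle-sized.

How it is judged:
By the outcome, as a careful person would: the job done as asked, in the order asked, and still so for the second after the job is handed in, with the robot touching nothing.
It also fails if it takes over 64 s, if anything falls off the work surface, if the arm or the gripper's body presses on something with over 40 N, if the wrist force passes 120 N, or if a joint passes its speed limit or range.

## Robot

A 6-joint arm with a two-finger parallel gripper is mounted at the origin on a cart in front of the work surface, level with it; the furniture and walls round the work are solid. World frame = base frame: x ahead of the robot, y to its left, z up, the work surface at z = 0. Lengths are in m, angles in rad, forces in N, time in s.
With the tool pointing down it reaches from about 0.275 to 0.75 m from the base axis. Payload 10.2 kg.
Tool frame: the origin (TCP) lies at the very end of the fingers, on their centre line; the grasp point (between the pads) lies 19 mm behind it (env.hold_point_z is the distance from the TCP to the grasp point, in m); x points along the fingers, z is the direction in which the jaws open and shut, and the axes are right-handed (so a half turn about x gives the same grasp; the last joint's range is limited). The gripper opens to 85 mm and grips with 20 to 120 N. Pads are 22 mm wide; open, the fingers measure 114 mm over their backs; the gripper's body (76 mm by 85 mm) begins 54 mm behind the grasp point. The pads swing forward as they close: fully open they stand 13 mm farther back than shut.
Start: joints at [0.989, 0.313, 1.498, -0, 1.331, -0.223], TCP at [0.184, 0.492, 0.231] pointing down, gripper open.
Joint ranges: [-2.94, 2.94], [-0.97, 2.17], [0.19, 2.56], [-1.23, 4.37], [0.02, 3.11], [-2.88, 2.88]. Speed limits (rad/s): [2.39, 2.39, 3.01, 3.14, 3.14, 3.14].

## Interface

Orientations are given as a unit quaternion [x, y, z, w].
In Python, from bench import get_state, eyes, env gives the robot as it stands.
- The arm moves only by the shell command python3 -m pendant 'ROWS'. ROWS is JSON, a list that holds one entry, the list of rows, each a list of 7 numbers: the turn, a rotation vector about the tool's x, y, z normalised to -1 to 1, where 1 is 180 degrees, then the shift along the tool's x, y, z normalised to -1 to 1, where 1 is 0.5 m, then the opening, from -1 (shut) to 1 (fully open), so that 0 is half open. A call has 1 to 8 rows; each row is the pose to reach, as a shift and turn from the pose measured when the call began, along the tool's axes at that moment, turning the shorter way round; what a row does not reach only later rows make up. A row lasts 1/12 s, in which the tool goes at most 41.7 mm and 7.16 degrees, less where a joint would pass 70% of its speed; a pose out of reach is approached as far as the arm can. A call with a number of a shift or a turn outside -1 to 1 is refused whole. A call with a gripper value outside its range is refused whole. The fingers move at their own pace and stop on an object; the grip force is fixed at half the most. Time passes only in rows, so rows that repeat a pose let the fingers close. It gives the time, the measured TCP pose, the force and the opening at its end, in the units of the state.
- get_state(): the state, without advancing time (a new reading comes with each control period).
- eyes.get_image(name): name is "scene" or "top" or "wrist"; returns a dict with "image" (400x640x3 uint8, red, green, blue), "intrinsics" (3x3 intrinsics, pixels), "R" (3x3) and "t" (3): a world point X has camera coordinates R X + t. Camera axes: x right, y down, z forward; pixel columns grow to the right and rows downward; lengths in m; the calibration is good to about 2 mm. A picture is of the moment at which its call begins. There is no depth.
- env.finish_job(): hands the job in, once; it reports no verdict.
The state is a dict: "time": time; "q": joint angles; "qd": joint speeds; "joint_torque": joint torques, N m; "tcp_pos": TCP position; "ee_rot": TCP orientation; "contact_force": force on the tool from outside, world axes, zero at the start; "wrist_torque": the same for the moment, N m; "grip_width": opening from 0.0 (shut) to 1.0 (fully open).
Only numpy, scipy, OpenCV 4.12 (cv2) and the standard library are available. Lean on these libraries where they do the work, as an engineer would, in place of code of your own. Each camera call takes 0.05 s, during which the arm holds its last target. There are 200 camera calls.

## Working session

There is one attempt and no reset: what is moved stays moved. The work goes in short steps, Python scripts to look and compute and a shell command to move; the robot and the scene stay as the last step left them, time stands still between calls to the robot, and variables do not carry over. Pictures are saved under pics/ and viewed, about 8 in all and at most 12, crops included, and the job is handed in when it is done.

```bash
ls; mkdir -p pics; cat > h.py <<'E'
import numpy as np, cv2, json
from bench import get_state, eyes, env
from scipy.spatial.transform import Rotation as Rn
def snap(n,f,crop=None,z=1):
    d=eyes.get_image(n); np.savez('pics/'+f+'.npz',K=d['intrinsics'],R=d['R'],t=d['t'],im=d['image'])
    im=d['image'][:,:,::-1]
    if crop: im=im[crop[1]:crop[3],crop[0]:crop[2]]
    if z!=1: im=cv2.resize(im,None,fx=z,fy=z,interpolation=cv2.INTER_CUBIC)
    cv2.imwrite('pics/'+f+'.png',im); return d
def ld(f): return dict(np.load('pics/'+f+'.npz'))
def proj(d,X):
    K=d['K'] if 'K' in d else d['intrinsics']
    c=np.array(d['R'])@np.array(X)+d['t']; p=K@c; return p[:2]/p[2]
def ray(d,uv,z):
    K=d['K']; v=d['R'].T@np.linalg.inv(K)@np.array([*uv,1.]); o=-d['R'].T@d['t']
    return o+v*(z-o[2])/v[2]
def tri(obs):
    A=np.zeros((3,3));b=np.zeros(3)
    for d,uv in obs:
        v=d['R'].T@np.linalg.inv(d['K'])@np.array([*uv,1.]); v/=np.linalg.norm(v); o=-d['R'].T@d['t']
        P=np.eye(3)-np.outer(v,v); A+=P;b+=P@o
    return np.linalg.solve(A,b)
def delta(pos,R=None):
    """row numbers (turn, shift) to take TCP to pos (and rotation matrix R)"""
    s=get_state(); R0=Rn.from_quat(s['ee_rot']); sh=R0.inv().apply(np.array(pos)-s['tcp_pos'])/0.5
    tu=np.zeros(3) if R is None else (R0.inv()*Rn.from_matrix(R)).as_rotvec()/np.pi
    return np.round(tu,4),np.round(sh,4)
E
python3 - <<'E'
from h import *
s=get_state(); print(s); print(Rn.from_quat(s['ee_rot']).as_matrix().round(3), env.hold_point_z)
for n in ['scene','top']:
    d=snap(n,n+'0'); print(n,(-d['R'].T@d['t']).round(3), d['R'].round(2).tolist(), d['intrinsics'][0][0])
a=cv2.imread('pics/scene0.png');b=cv2.imread('pics/top0.png')
E
```

```text
pics
{'time': 0.0, 'q': array([ 9.88623964e-01,  3.13407341e-01,  1.49842128e+00,  9.36254121e-06,
        1.33101019e+00, -2.23404170e-01]), 'qd': array([-0.00135924,  0.00056952, -0.00131923, -0.00080032, -0.0004044 ,
        0.00063264]), 'joint_torque': array([ 2.91656812e-03, -4.12254667e+01, -2.59753346e+01, -3.26538532e-05,
        4.13367437e-03,  1.32268400e-05]), 'tcp_pos': array([0.18420645, 0.4913513 , 0.23076286]), 'ee_rot': array([-0.40292587,  0.58159894,  0.40260286,  0.58077909]), 'contact_force': array([0.67722013, 0.7068375 , 0.30901085]), 'wrist_torque': array([-0.00506914, -0.01575363, -0.0063376 ]), 'grip_width': 1.005290419136084}
[[-0.001 -0.936  0.351]
 [-0.001  0.351  0.936]
 [-1.     0.    -0.001]] 0.0187
scene [0.203 0.86  0.604] [[-0.88, -0.47, 0.01], [-0.29, 0.53, -0.8], [0.37, -0.71, -0.6]] 404.9580235996948
top [0.338 0.241 0.989] [[0.01, -1.0, 0.02], [-0.98, -0.01, -0.19], [0.19, -0.02, -0.98]] 440.4173552286206
```

View pics/scene0.png

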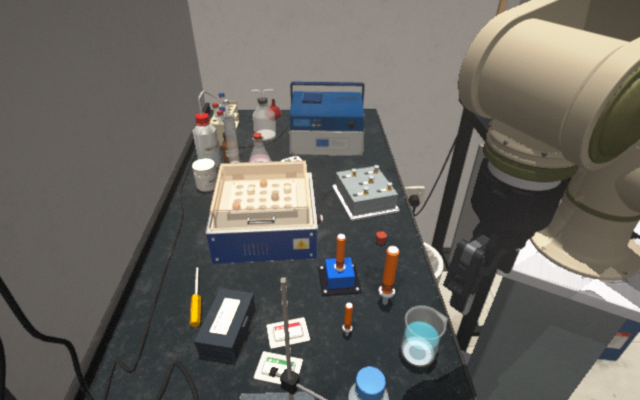

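View pics/top0.png

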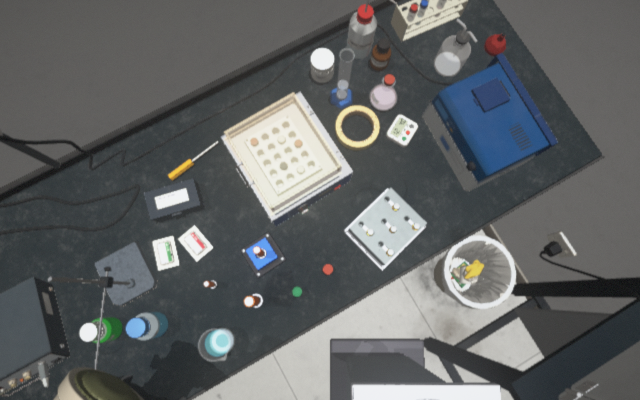

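The probe stands in the blue stand (scene ~(340,240), top ~(262,252)). The gauge is at scene (367,190) and top (386,228), and the larger and smaller look-alikes stand free. The next step is enlarged crops for pixel measurement.

```bash
python3 - <<'E'
from h import *
a=ld('scene0')['im'][:,:,::-1];b=ld('top0')['im'][:,:,::-1]
def c(im,x,y,w,h,z): return cv2.resize(im[y:y+h,x:x+w],None,fx=z,fy=z,interpolation=cv2.INTER_CUBIC)
L=np.vstack([c(a,325,160,80,60,5),c(a,310,225,80,75,5)[:300]])
Rr=np.vstack([c(b,340,185,100,90,4)[:300],c(b,232,220,100,75,4)])
cv2.imwrite('pics/z1.png',np.hstack([L[:600],Rr[:600]]))
E
```

```text
(no output)
```

View pics/z1.png

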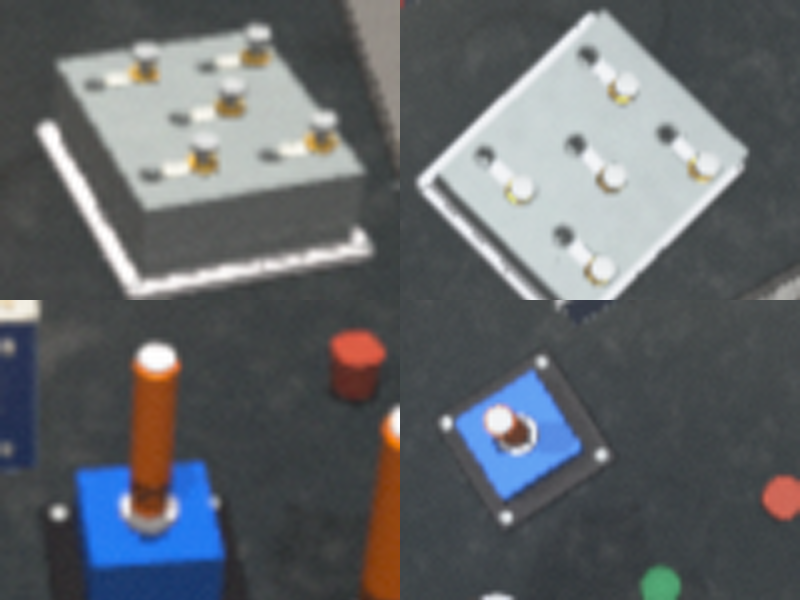

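```bash
cat > fit.py <<'E'
from h import *
from scipy.optimize import least_squares
T,S=ld('top0'),ld('scene0')
u=lambda p,o,z,off=(0,0):((p[0]-off[0]+.5)/z-.5+o[0],(p[1]-off[1]+.5)/z-.5+o[1])
P={1:(-43,40),2:(-43,-40),3:(-13,0),4:(17,40),5:(17,-40)}
tp={5:(625,83),2:(706,161),3:(612,174),4:(519,186),1:(600,266)}
ts={5:(588,53),2:(667,133),3:(576,145),4:(485,156),1:(564,236)}
sp={5:(147,48),2:(258,31),3:(232,86),4:(205,140),1:(323,118)}
ss={5:(95,85),2:(207,66),3:(181,118),4:(152,174),1:(270,155)}
obs=[]
for i in P:
    x,y=np.array(P[i])/1e3
    obs+=[(T,u(tp[i],(340,185),4,(400,0)),(x,y,.0155)),(T,u(ts[i],(340,185),4,(400,0)),(x+.026,y,0)),
          (S,u(sp[i],(325,160),5),(x,y,.0155)),(S,u(ss[i],(325,160),5),(x+.026,y,0))]
def model(p,X):
    c,s=np.cos(p[3]),np.sin(p[3]); return np.array([p[0]+c*X[0]-s*X[1],p[1]+s*X[0]+c*X[1],p[2]+X[2]])
if __name__=='__main__':
    for sub in (obs,[o for o in obs if o[0] is T]):
        f=lambda p:np.concatenate([proj(d,model(p,X))-uv for d,uv,X in sub])
        r=least_squares(f,[.45,.05,.05,.84]); print(r.x.round(4),np.abs(r.fun).max().round(2),r.fun.std().round(2))
    # stand: top of probe, collar centre, stand-foot bolts
    o=(232,220);off=(400,300);so=(310,225);soff=(0,300)
    t1,t2=u((499,419),o,4,off),u((517,434),o,4,off); s1,s2=u((157,356),so,5,soff),u((150,508),so,5,soff)
    print('top cap',tri([(T,t1),(S,s1)]),ray(T,t1,.112),ray(S,s1,.112)); print('collar',tri([(T,t2),(S,s2)]),ray(T,t2,.04),ray(S,s2,.04))
    b=[ray(T,u(p,o,4,off),.012) for p in ((541,361),(446,423),(506,518),(602,455))]; print('foot',np.mean(b,0),np.degrees(np.arctan2(*(b[1]-b[0])[[1,0]])), np.linalg.norm(b[1]-b[0]))
E
python3 fit.py
```

```text
[0.4849 0.0833 0.0487 0.7766] 0.51 0.3
[0.4843 0.0834 0.0502 0.7766] 0.52 0.33
top cap [0.42321356 0.35592404 0.11484149] [0.42275664 0.35606441 0.112     ] [0.42526429 0.35311919 0.112     ]
collar [0.42275828 0.35620856 0.03720443] [0.42176276 0.35563732 0.04      ] [0.42244661 0.35882923 0.04      ]
foot [0.42156887 0.35520103 0.012     ] 124.33186737994036 0.06200079251739618
```

```bash
python3 - <<'E'
from h import *
T,S=ld('top0'),ld('scene0')
for p in [(222,140),(275,217),(352,187)]: print('heater T',ray(T,p,.14).round(3))
for p in [(213,229),(318,228),(312,170)]: print('heater S',ray(S,p,.14).round(3))
print('rod', ray(T,(107,282),.31).round(3), 'bigprobe',ray(T,(256,300),.1).round(3),'small',ray(T,(210,284),.06).round(3))
c=np.array([.4222,.3558])
for yaw in (30,45,60,75,90,120):
    z=np.array([np.cos(np.radians(yaw)),np.sin(np.radians(yaw)),0]); x=np.array([0,0,-1.]); R=np.c_[x,np.cross(z,x),z]
    print(yaw,delta([*c,.2],R), 'turn deg', np.degrees(np.linalg.norm(delta([*c,.2],R)[0]*np.pi)))
E
```

```text
heater T [0.64  0.429 0.14 ]
heater T [0.484 0.318 0.14 ]
heater T [0.546 0.168 0.14 ]
heater S [0.617 0.473 0.14 ]
heater S [0.457 0.383 0.14 ]
heater S [0.558 0.222 0.14 ]
rod [0.353 0.552 0.31 ] bigprobe [0.324 0.355 0.1  ] small [0.355 0.456 0.06 ]
30 (array([ 0.2191, -0.0004,  0.    ]), array([ 0.0616, -0.5409, -0.0867])) turn deg 39.4380657233592
45 (array([ 0.1358, -0.0004,  0.    ]), array([ 0.0616, -0.5409, -0.0867])) turn deg 24.44410603806161
60 (array([ 0.0525, -0.0004, -0.    ]), array([ 0.0616, -0.5409, -0.0867])) turn deg 9.450274281733837
75 (array([-0.0309, -0.0004, -0.0001]), array([ 0.0616, -0.5409, -0.0867])) turn deg 5.562495123593369
90 (array([-1.142e-01, -3.000e-04, -1.000e-04]), array([ 0.0616, -0.5409, -0.0867])) turn deg 20.556078808955757
120 (array([-2.809e-01, -3.000e-04, -2.000e-04]), array([ 0.0616, -0.5409, -0.0867])) turn deg 50.56204165181624
```

```bash
python3 - <<'E'
from h import *
T,S=ld('top0'),ld('scene0')
for z in (0,.05,.1,.14): print(z,ray(T,(275,217),z).round(3),ray(S,(317,259),z).round(3),ray(S,(317,230),z).round(3))
for p in [(.42,.32,.14),(.47,.33,.14),(.47,.33,0)]: print(p,proj(S,p),proj(T,p))
a=S['im'][150:290,195:375,::-1];b=T['im'][85:275,210:370,::-1]
cv2.imwrite('pics/z2.png',np.hstack([cv2.resize(a,(450,350)),cv2.resize(b,(295,350))]))
E
```

```text
0 [0.508 0.331 0.   ] [0.489 0.327 0.   ] [0.532 0.246 0.   ]
0.05 [0.499 0.327 0.05 ] [0.465 0.371 0.05 ] [0.505 0.297 0.05 ]
0.1 [0.49  0.322 0.1  ] [0.441 0.415 0.1  ] [0.478 0.348 0.1  ]
0.14 [0.484 0.318 0.14 ] [0.422 0.451 0.14 ] [0.456 0.388 0.14 ]
(0.42, 0.32, 0.14) [352.0082071  214.64347524] [273.26274726 249.55702338]
(0.47, 0.33, 0.14) [325.26535455 209.55418533] [268.86259168 223.79320039]
(0.47, 0.33, 0) [324.25487222 262.90293185] [275.11639254 233.40127723]
```

View pics/z2.png

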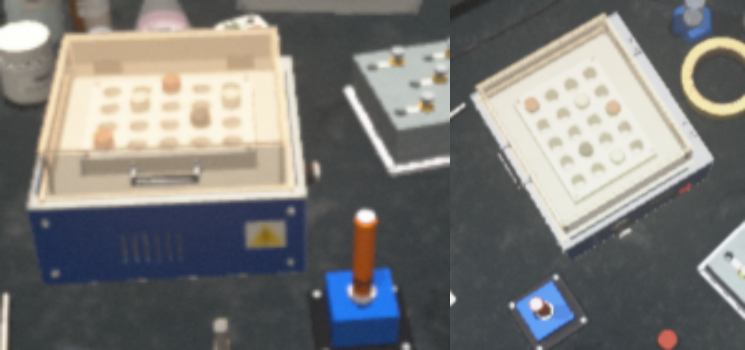

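```bash
python3 -m pendant '[[[0,0,0,0.1,-0.541,-0.087,0.3],[0,0,0,0.1,-0.541,-0.087,0.3],[0,0,0,0.1,-0.541,-0.087,0.3],[0,0,0,0.1,-0.541,-0.087,0.3],[0,0,0,0.1,-0.541,-0.087,0.3],[0,0,0,0.1,-0.541,-0.087,0.3],[0,0,0,0.1,-0.541,-0.087,0.3],[0,0,0,0.1,-0.541,-0.087,0.3]]]'
python3 - <<'E'
from h import *
d=snap('wrist','w1'); T=get_state(); print(T['tcp_pos'],T['contact_force'])
for X in [(.4222,.3558,.116),(.4222,.3558,.036)]: print(proj(d,X))
E
```

```text
time: 0.77
tcp_pos: [0.4257, 0.3525, 0.179]
ee_rot: [-0.402, 0.583, 0.401, 0.581]
contact_force: [0.2, 1.4, -0.7]
grip_width: 0.65
[0.42370156 0.35395172 0.17960371] [-0.76228445 -0.15901635 -0.80799205]
[328.16167573 208.03996981]
[327.28133212 177.99178264]
```

View pics/w1.png

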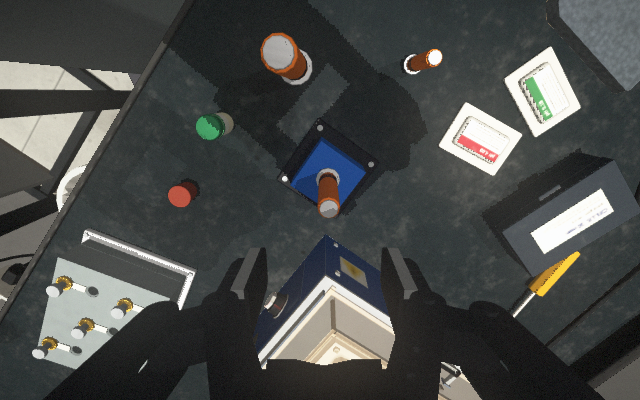

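```bash
python3 -m pendant '[[[0,0,0,0,0.004,0.0023,0.3],[0,0,0,0.05,0.004,0.0023,0.2],[0,0,0,0.11,0.004,0.0023,0.1],[0,0,0,0.17,0.004,0.0023,0],[0,0,0,0.215,0.004,0.0023,0],[0,0,0,0.215,0.004,0.0023,0],[0,0,0,0.215,0.004,0.0023,0],[0,0,0,0.215,0.004,0.0023,0]]]'
python3 - <<'E'
from h import *
s=get_state();print(s['tcp_pos'],s['grip_width'],s['contact_force']); print(delta([.4222,.3558,.072]))
E
```

```text
time: 1.48
tcp_pos: [0.4222, 0.3565, 0.0739]
ee_rot: [-0.402, 0.582, 0.402, 0.582]
contact_force: [-0.1, 0.3, 0.1]
grip_width: 0.501
[0.42224753 0.35645599 0.07385962] 0.5010978713289694 [-0.08449452  0.25740836  0.11026208]
(array([0., 0., 0.]), array([ 0.0037, -0.0004, -0.0013]))
```

```bash
python3 -m pendant '[[[0,0,0,0.0037,0,-0.001,-0.3],[0,0,0,0.0037,0,-0.001,-0.6],[0,0,0,0.0037,0,-0.001,-1],[0,0,0,0.0037,0,-0.001,-1],[0,0,0,0.0037,0,-0.001,-1],[0,0,0,0.0037,0,-0.001,-1]]]'
python3 - <<'E'
from h import *
s=get_state();print(s['tcp_pos'],s['grip_width'],s['contact_force'],s['wrist_torque'])
E
```

```text
time: 1.98
tcp_pos: [0.4226, 0.3565, 0.0735]
ee_rot: [-0.402, 0.581, 0.402, 0.582]
contact_force: [-0.9, 0.5, 8.0]
grip_width: 0.171
[0.42262222 0.35645467 0.07346549] 0.1712562533944014 [-0.92343838  0.45487116  7.96917879] [ 0.02786467  0.31417369 -0.01257026]
```

```bash
python3 -m pendant '[[[0,0,0,-0.03,0,0,-1],[0,0,0,-0.08,0,0,-1],[0,0,0,-0.16,0,0,-1],[0,0,0,-0.24,0,0,-1],[0,0,0,-0.32,0,0,-1],[0,0,0,-0.4,0,0,-1],[0,0,0,-0.4,0,0,-1]]]'
python3 - <<'E'
from h import *
s=get_state();print(s['tcp_pos'],s['grip_width'],s['contact_force'])
d=snap('wrist','w2',(200,80,500,380),2)
p=np.array([.4849,.0833,.0495,.7766])
from fit import model,P
for i in P: print(i,model(p,(P[i][0]/1e3,P[i][1]/1e3,.0)).round(4)[:2])
print(delta([*model(p,(-.013,0,0))[:2],.28]))
t=s['tcp_pos'];
for h in (0,-.0595,.0405):print(proj(d,[t[0],t[1],t[2]+h]))
E
```

```text
time: 2.57
tcp_pos: [0.424, 0.3573, 0.282]
ee_rot: [-0.403, 0.576, 0.401, 0.587]
contact_force: [0.0, 0.3, 0.2]
grip_width: 0.17
[0.42396426 0.3573339  0.28201794] 0.1703745960046273 [0.02235239 0.28001381 0.20586662]
1 [0.4262 0.0817]
2 [0.4823 0.0246]
3 [0.4756 0.0742]
4 [0.469  0.1237]
5 [0.5251 0.0667]
(array([0., 0., 0.]), array([-0.006 , -0.2981, -0.4918]))
[325.63814871 259.96011836]
[324.08856169 215.10337651]
[327.51087752 314.17102212]
```

View pics/w2.png

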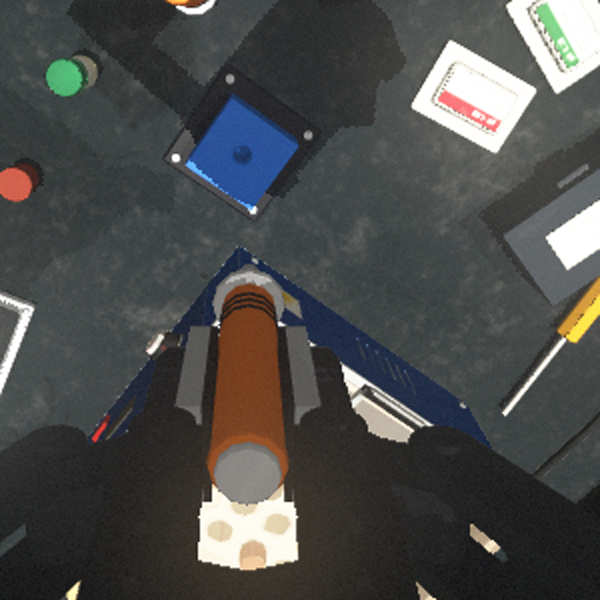

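```bash
python3 -m pendant '[[[0,0,0,-0.006,-0.298,-0.492,-1],[0,0,0,-0.006,-0.298,-0.492,-1],[0,0,0,-0.006,-0.298,-0.492,-1],[0,0,0,-0.006,-0.298,-0.492,-1],[0,0,0,-0.006,-0.298,-0.492,-1],[0,0,0,-0.006,-0.298,-0.492,-1],[0,0,0,-0.006,-0.298,-0.492,-1],[0,0,0,-0.006,-0.298,-0.492,-1]]]'
cat >> h.py <<'E'
def vert(yaw=69.4):
    z=np.array([np.cos(np.radians(yaw)),np.sin(np.radians(yaw)),0]); x=np.array([0,0,-1.]); return np.c_[x,np.cross(z,x),z]
E
python3 - <<'E'
from h import *
s=get_state();print(s['tcp_pos'],s['contact_force']); print(delta([.4756,.0742,.155],vert()))
E
```

```text
time: 3.28
tcp_pos: [0.4761, 0.0688, 0.2788]
ee_rot: [-0.401, 0.58, 0.4, 0.586]
contact_force: [-0.1, 0.5, -0.8]
grip_width: 0.17
[0.47609459 0.06878395 0.27884998] [-0.08658851  0.52533362 -0.79210555]
(array([-0.0026,  0.0018,  0.002 ]), array([0.2477, 0.0063, 0.0084]))
```

```bash
python3 -m pendant '[[[-0.0026,0.0018,0.002,0.06,0.0063,0.0084,-1],[-0.0026,0.0018,0.002,0.14,0.0063,0.0084,-1],[-0.0026,0.0018,0.002,0.2,0.0063,0.0084,-1],[-0.0026,0.0018,0.002,0.24,0.0063,0.0084,-1],[-0.0026,0.0018,0.002,0.248,0.0063,0.0084,-1],[-0.0026,0.0018,0.002,0.248,0.0063,0.0084,-1]]]'
python3 - <<'E'
from h import *
s=get_state();print(s['tcp_pos'],s['contact_force']); print(delta([.4756,.0742,.155],vert()))
d=snap('scene','s2');t=snap('top','t2');w=snap('wrist','w3')
tp=s['tcp_pos']
for n,dd in (('s',d),('t',t),('w',w)): print(n,proj(dd,[tp[0],tp[1],tp[2]-.0595]),proj(dd,[.4756,.0742,.065]))
a=d['image'][110:230,300:420,::-1];b=t['image'][165:285,330:450,::-1];c=w['image'][100:300,220:420,::-1]
cv2.imwrite('pics/z3.png',np.hstack([cv2.resize(a,(400,400),interpolation=2),cv2.resize(c,(400,400),interpolation=2)]))
E
```

```text
time: 3.78
tcp_pos: [0.4748, 0.0744, 0.1537]
ee_rot: [-0.402, 0.582, 0.403, 0.58]
contact_force: [0.0, -1.2, -0.9]
grip_width: 0.169
[0.47476496 0.07444116 0.15365345] [ 0.03644336 -1.18507156 -0.92953888]
(array([ 0.0001, -0.0003, -0.0011]), array([-0.0027, -0.0017,  0.0001]))
s [372.67423562 165.9756372 ] [371.3698286  176.08668384]
t [395.49658591 226.2503113 ] [393.11366348 227.9108598 ]
w [324.59200706 212.89200285] [324.56238415 200.23039797]
```

View pics/z3.png

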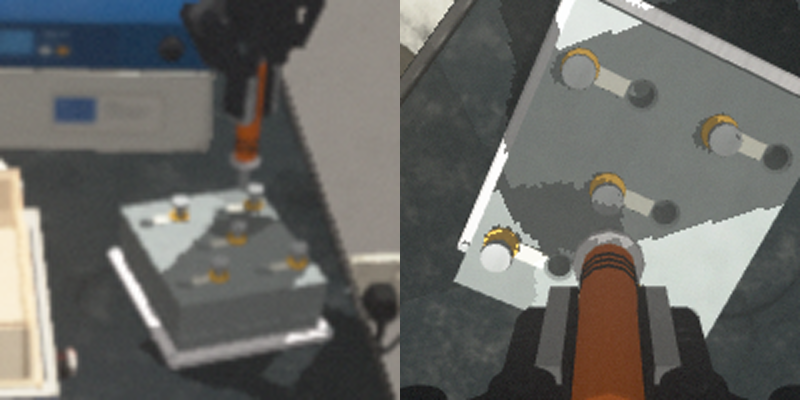

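```bash
python3 - <<'E'
from fit import *
W=ld('w3'); w=lambda p:((p[0]-400+.5)/2-.5+220,(p[1]+.5)/2-.5+100)
hp={1:(580,70),2:(497,258),3:(607,197),4:(724,140)}; hs={1:(642,94),2:(558,265),3:(665,212),4:(777,157)}
wo=[]
for i in hp:
    x,y=np.array(P[i])/1e3; wo+=[(W,w(hp[i]),(x,y,.0155)),(W,w(hs[i]),(x+.026,y,0))]
for n,sub in (('wrist',wo),('all',obs+wo)):
    f=lambda p:np.r_[np.concatenate([proj(d,model(p,X))-uv for d,uv,X in sub]),(p[2]-.05)*1000]
    r=least_squares(f,[.485,.083,.05,.776]); print(n,r.x.round(4),r.fun.std().round(2))
s=get_state();t=s['tcp_pos'];R=Rn.from_quat(s['ee_rot'])
for h in (.0335,-.0405): 
    c=proj(W,t+R.apply([h,0,0])); print('collar/cap',((c-[220,100]+.5)*2-.5+[400,0]).round(1))
E
```

```text
wrist [0.4839 0.0828 0.0497 0.7761] 0.54
all [0.4843 0.0829 0.049  0.7771] 0.44
collar/cap [611.3 265.6]
collar/cap [613.2 428.6]
```

```bash
python3 -m pendant '[[[0,0,0,0.02,0,0,-1],[0,0,0,0.04,0,0,-1],[0,0,0,0.052,0,0,-1],[0,0,0,0.058,0,0,-1],[0,0,0,0.061,0,0,-1],[0,0,0,0.063,0,0,-1],[0,0,0,0.063,0,0,-1],[0,0,0,0.063,0,0,-1]]]'
python3 - <<'E'
from h import *
s=get_state();print(s['tcp_pos'],s['contact_force'],delta([.475,.0738,.122],vert()))
E
```

```text
time: 4.6
tcp_pos: [0.4765, 0.0742, 0.1249]
ee_rot: [-0.403, 0.581, 0.402, 0.582]
contact_force: [-1.2, -1.2, 0.6]
grip_width: 0.172
[0.47648471 0.07423078 0.1248698 ] [-1.20445727 -1.18548641  0.57770625] (array([0.0001, 0.0002, 0.0008]), array([ 0.0057,  0.0025, -0.0019]))
```

```bash
for i in 1 2 3; do python3 -m pendant '[[[0,0,0,0,0,0,-1],[0,0,0,0,0,0,-1]]]' | egrep 'tcp|force'; done
```

```text
tcp_pos: [0.4766, 0.0742, 0.1251]
contact_force: [-0.3, 0.3, -0.8]
tcp_pos: [0.4767, 0.0742, 0.1253]
contact_force: [0.3, -0.4, -1.3]
tcp_pos: [0.4767, 0.0742, 0.1253]
contact_force: [-1.0, -0.3, 0.2]
```

```bash
python3 -m pendant '[[[0,0,0,0,0.003,-0.001,-1],[0,0,0,0.003,0.003,-0.001,-1],[0,0,0,0.006,0.003,-0.001,-1],[0,0,0,0.009,0.003,-0.001,-1],[0,0,0,0.009,0.003,-0.001,-1],[0,0,0,0.009,0.003,-0.001,-1]]]'; python3 -m pendant '[[[0,0,0,0.003,0,0,-1],[0,0,0,0.003,0,0,-1]]]'| egrep 'tcp|force'
```

```text
time: 5.6
tcp_pos: [0.4751, 0.0743, 0.1207]
ee_rot: [-0.403, 0.58, 0.402, 0.582]
contact_force: [0.1, 0.1, -0.9]
grip_width: 0.171
tcp_pos: [0.4751, 0.0743, 0.119]
contact_force: [0.3, -0.1, 0.0]
```

```bash
python3 -m pendant '[[[0,0,0,0.002,0,0,-1],[0,0,0,0.003,0,0,-1]]]'| egrep 'tcp|force'; python3 -m pendant '[[[0,0,0,0.002,0,0,-1],[0,0,0,0.003,0,0,-1]]]'| egrep 'tcp|force'
python3 - <<'E'
from h import *
d=snap('scene','s3',(330,150,410,210),8)
s=get_state()
print(s['tcp_pos'],s['contact_force'],proj(d,s['tcp_pos']-[0,0,.0595]))
E
```

```text
tcp_pos: [0.4752, 0.0743, 0.1174]
contact_force: [0.1, 0.7, 0.6]
tcp_pos: [0.4752, 0.0743, 0.1158]
contact_force: [1.3, -0.2, 0.5]
[0.47514389 0.07430936 0.11570989] [ 0.54060342 -0.19414754  0.30167193] [371.22743659 179.17723842]
```

View pics/s3.png

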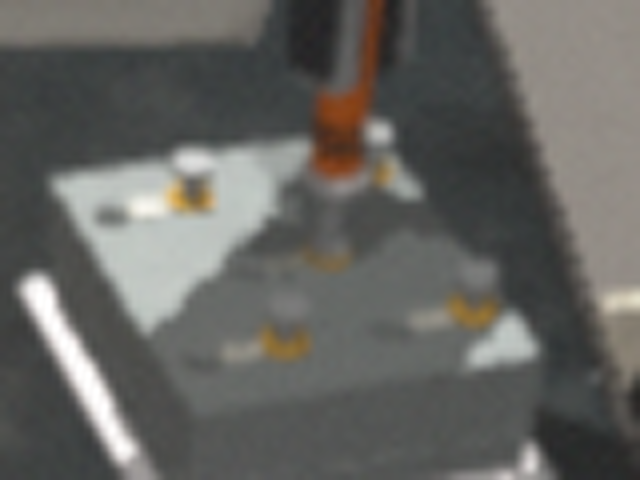

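The probe tip is on pin 3 at crop (330,243), and the pin has clearly gone down further than its neighbours. I'll continue to its stop in small steps.

```bash
python3 -m pendant '[[[0,0,0,0.001,0,0,-1],[0,0,0,0.0016,0,0,-1],[0,0,0,0.0016,0,0,-1]]]'| egrep 'tcp|force'; python3 -m pendant '[[[0,0,0,0.001,0,0,-1],[0,0,0,0.0014,0,0,-1],[0,0,0,0.0014,0,0,-1]]]'| egrep 'tcp|force'
```

```text
tcp_pos: [0.4752, 0.0743, 0.115]
contact_force: [-1.1, 0.1, 1.7]
tcp_pos: [0.4753, 0.0743, 0.1145]
contact_force: [-0.7, -0.1, 3.8]
```

```bash
python3 -m pendant '[[[0,0,0,0.001,0,0,-1],[0,0,0,0.0015,0,0,-1],[0,0,0,0.0015,0,0,-1]]]'| egrep 'tcp|force'; python3 -c "
from h import *
print(get_state()['contact_force'])"
```

```text
tcp_pos: [0.4754, 0.0743, 0.114]
contact_force: [-1.5, 0.8, 6.0]
[-1.48630615  0.79196025  5.98691651]
```

```bash
python3 -m pendant '[[[0,0,0,-0.01,0,0,-1],[0,0,0,-0.03,0,0,-1],[0,0,0,-0.044,0,0,-1],[0,0,0,-0.044,0,0,-1]]]'| egrep 'tcp|force'; cat > nx.py <<'E'
from fit import *
g=np.array([.4842,.0829,.05,.777])
if __name__=='__main__':
    s=get_state();print(s['tcp_pos'],s['contact_force'])
    for i in P: q=model(g,(*np.array(P[i])/1e3,0)); print(i,q.round(4)[:2],*delta([q[0],q[1],.135],vert()))
E
python3 nx.py
```

```text
tcp_pos: [0.4761, 0.0742, 0.1377]
contact_force: [0.2, 0.2, -0.5]
[0.47609726 0.07422638 0.13773481] [ 0.23879811  0.22757155 -0.52113536]
1 [0.4255 0.0813] [0.0001 0.0006 0.0021] [ 0.0048  0.0997 -0.0224]
2 [0.4816 0.0242] [0.0001 0.0006 0.0021] [ 0.0056 -0.0454 -0.0898]
3 [0.4749 0.0738] [0.0001 0.0006 0.0021] [ 0.0055  0.0019 -0.0017]
4 [0.4683 0.1233] [0.0001 0.0006 0.0021] [0.0053 0.0492 0.0864]
5 [0.5244 0.0663] [0.0001 0.0006 0.0021] [ 0.0062 -0.0959  0.0191]
```

Next is pin 4.

```bash
python3 -m pendant '[[[0,0.0006,0.002,0,0.049,0.086,-1],[0,0.0006,0.002,0,0.049,0.086,-1],[0,0.0006,0.002,0,0.049,0.086,-1],[0,0.0006,0.002,0.01,0.049,0.086,-1],[0,0.0006,0.002,0.02,0.049,0.086,-1],[0,0.0006,0.002,0.024,0.049,0.086,-1],[0,0.0006,0.002,0.025,0.049,0.086,-1]]]'| egrep 'tcp|force'; python3 nx.py | egrep '^\[|^4'
```

```text
tcp_pos: [0.4682, 0.1224, 0.1244]
contact_force: [0.6, -0.3, -1.0]
[0.4681997  0.12238859 0.12437949] [ 0.55429247 -0.30325622 -0.95077875]
4 [0.4683 0.1233] [-0.0002 -0.0002 -0.0002] [-0.0212  0.0005  0.0018]
```

```bash
python3 -m pendant '[[[0,0,0,0.003,0,0.0018,-1],[0,0,0,0.006,0,0.0018,-1],[0,0,0,0.0075,0,0.0018,-1],[0,0,0,0.0075,0,0.0018,-1]]]'| egrep 'tcp|force'; python3 -m pendant '[[[0,0,0,0.001,0,0,-1],[0,0,0,0.002,0,0,-1],[0,0,0,0.002,0,0,-1]]]'| egrep 'tcp|force'; python3 -m pendant '[[[0,0,0,0.001,0,0,-1],[0,0,0,0.002,0,0,-1],[0,0,0,0.002,0,0,-1]]]'| egrep 'tcp|force'
```

```text
tcp_pos: [0.4685, 0.1231, 0.1205]
contact_force: [-0.1, 0.4, -0.4]
tcp_pos: [0.4685, 0.1232, 0.1195]
contact_force: [0.7, -0.3, -1.3]
tcp_pos: [0.4685, 0.1232, 0.1184]
contact_force: [0.6, -1.5, 0.1]
```

```bash
python3 -m pendant '[[[0,0,0,0.002,0,0,-1],[0,0,0,0.003,0,0,-1],[0,0,0,0.003,0,0,-1]]]'| egrep 'tcp|force'; python3 -m pendant '[[[0,0,0,0.001,0,0,-1],[0,0,0,0.002,0,0,-1],[0,0,0,0.002,0,0,-1]]]'| egrep 'tcp|force'; python3 -m pendant '[[[0,0,0,0.001,0,0,-1],[0,0,0,0.0015,0,0,-1],[0,0,0,0.0015,0,0,-1]]]'| egrep 'tcp|force'
```

```text
tcp_pos: [0.4685, 0.1232, 0.1168]
contact_force: [0.1, 0.3, -1.2]
tcp_pos: [0.4685, 0.1232, 0.1157]
contact_force: [-1.1, 0.2, 0.5]
tcp_pos: [0.4686, 0.1232, 0.1151]
contact_force: [-0.7, -0.8, 1.5]
```

```bash
python3 -m pendant '[[[0,0,0,0.001,0,0,-1],[0,0,0,0.0015,0,0,-1],[0,0,0,0.0015,0,0,-1]]]'| egrep 'tcp|force'; python3 -m pendant '[[[0,0,0,0.001,0,0,-1],[0,0,0,0.0012,0,0,-1],[0,0,0,0.0012,0,0,-1]]]'| egrep 'tcp|force'
```

```text
tcp_pos: [0.4687, 0.1232, 0.1146]
contact_force: [-0.9, -0.7, 4.8]
tcp_pos: [0.4688, 0.1232, 0.1143]
contact_force: [-1.5, -0.3, 6.2]
```

Pin 4 stops at about the same height as pin 3. Lifting, then going to pin 1.

```bash
python3 -m pendant '[[[0,0,0,-0.01,0,0,-1],[0,0,0,-0.03,0,0,-1],[0,0,0,-0.044,0,0,-1],[0,0,0,-0.044,0,0,-1]]]'| egrep 'tcp|force';python3 nx.py | egrep '^1'
```

```text
tcp_pos: [0.4696, 0.1233, 0.138]
contact_force: [-0.0, -0.2, -0.8]
1 [0.4255 0.0813] [-0.0002  0.0003  0.0009] [ 0.0058  0.0529 -0.1097]
```

```bash
python3 -m pendant '[[[0,0,0.001,0,0.053,-0.11,-1],[0,0,0.001,0,0.053,-0.11,-1],[0,0,0.001,0,0.053,-0.11,-1],[0,0,0.001,0.01,0.053,-0.11,-1],[0,0,0.001,0.02,0.053,-0.11,-1],[0,0,0.001,0.024,0.053,-0.11,-1],[0,0,0.001,0.025,0.053,-0.11,-1]]]'| egrep 'tcp|force'; python3 nx.py | egrep '^\[|^1'
```

```text
tcp_pos: [0.4256, 0.0815, 0.1247]
contact_force: [0.4, 0.0, 0.3]
[0.42559784 0.08152393 0.12470564] [0.40914349 0.01902147 0.25871706]
1 [0.4255 0.0813] [ 0.      0.0002 -0.0004] [-0.0206  0.     -0.0005]
```

```bash
python3 -m pendant '[[[0,0,0,0.003,0,0,-1],[0,0,0,0.006,0,0,-1],[0,0,0,0.008,0,0,-1],[0,0,0,0.008,0,0,-1]]]'| egrep 'tcp|force'; python3 -m pendant '[[[0,0,0,0.001,0,0,-1],[0,0,0,0.002,0,0,-1],[0,0,0,0.002,0,0,-1]]]'| egrep 'tcp|force'; python3 -m pendant '[[[0,0,0,0.001,0,0,-1],[0,0,0,0.002,0,0,-1],[0,0,0,0.002,0,0,-1]]]'| egrep 'tcp|force'
```

```text
tcp_pos: [0.4257, 0.0817, 0.1206]
contact_force: [-0.6, 0.9, 0.2]
tcp_pos: [0.4258, 0.0816, 0.1198]
contact_force: [-0.8, 0.7, 4.1]
tcp_pos: [0.4259, 0.0816, 0.1191]
contact_force: [-1.6, 0.2, 5.7]
```

Pin 1 stops about 5 mm sooner, which makes it the candidate. Pins 2 and 5 still have to be pushed.

```bash
python3 -m pendant '[[[0,0,0,-0.01,0,0,-1],[0,0,0,-0.025,0,0,-1],[0,0,0,-0.034,0,0,-1],[0,0,0,-0.034,0,0,-1]]]'| egrep 'tcp|force';python3 nx.py | egrep '^2'
```

```text
tcp_pos: [0.4264, 0.0816, 0.1372]
contact_force: [1.6, 1.1, -0.8]
2 [0.4816 0.0242] [0.0001 0.0004 0.0004] [ 0.0045 -0.1436 -0.0685]
```

```bash
python3 -m pendant '[[[0,0,0,0,-0.144,-0.069,-1],[0,0,0,0,-0.144,-0.069,-1],[0,0,0,0,-0.144,-0.069,-1],[0,0,0,0.01,-0.144,-0.069,-1],[0,0,0,0.02,-0.144,-0.069,-1],[0,0,0,0.024,-0.144,-0.069,-1],[0,0,0,0.025,-0.144,-0.069,-1]]]'| egrep 'tcp|force'; python3 nx.py | egrep '^\[|^2'
```

```text
tcp_pos: [0.4809, 0.0246, 0.1241]
contact_force: [-0.3, 0.5, -0.2]
[0.48090946 0.02463364 0.12412326] [-0.34556641  0.50176193 -0.22837075]
2 [0.4816 0.0242] [0.0004 0.0004 0.    ] [-0.0218 -0.0016 -0.0003]
```

```bash
python3 -m pendant '[[[0,0,0,0.003,-0.0016,0,-1],[0,0,0,0.006,-0.0016,0,-1],[0,0,0,0.007,-0.0016,0,-1],[0,0,0,0.007,-0.0016,0,-1]]]'| egrep 'tcp|force'; python3 -m pendant '[[[0,0,0,0.001,0,0,-1],[0,0,0,0.002,0,0,-1],[0,0,0,0.002,0,0,-1]]]'| egrep 'tcp|force'; python3 -m pendant '[[[0,0,0,0.001,0,0,-1],[0,0,0,0.002,0,0,-1],[0,0,0,0.002,0,0,-1]]]'| egrep 'tcp|force'
```

```text
tcp_pos: [0.4816, 0.0246, 0.1206]
contact_force: [0.4, -0.4, -1.3]
tcp_pos: [0.4816, 0.0245, 0.1196]
contact_force: [-0.6, 0.0, 0.2]
tcp_pos: [0.4816, 0.0246, 0.1185]
contact_force: [-0.0, 0.1, 0.2]
```

```bash
python3 -m pendant '[[[0,0,0,0.002,0,0,-1],[0,0,0,0.003,0,0,-1],[0,0,0,0.003,0,0,-1]]]'| egrep 'tcp|force'; python3 -m pendant '[[[0,0,0,0.001,0,0,-1],[0,0,0,0.002,0,0,-1],[0,0,0,0.002,0,0,-1]]]'| egrep 'tcp|force'; python3 -m pendant '[[[0,0,0,0.001,0,0,-1],[0,0,0,0.0015,0,0,-1],[0,0,0,0.0015,0,0,-1]]]'| egrep 'tcp|force';  python3 -m pendant '[[[0,0,0,0.001,0,0,-1],[0,0,0,0.0015,0,0,-1],[0,0,0,0.0015,0,0,-1]]]'| egrep 'tcp|force'
```

```text
tcp_pos: [0.4816, 0.0246, 0.1169]
contact_force: [-0.1, 0.4, -1.1]
tcp_pos: [0.4816, 0.0246, 0.1158]
contact_force: [0.5, 0.1, -0.3]
tcp_pos: [0.4816, 0.0246, 0.1151]
contact_force: [0.6, -0.3, 0.5]
tcp_pos: [0.4817, 0.0245, 0.1145]
contact_force: [-0.5, -0.2, 4.2]
```

```bash
python3 -m pendant '[[[0,0,0,0.001,0,0,-1],[0,0,0,0.0014,0,0,-1],[0,0,0,0.0014,0,0,-1]]]'| egrep 'tcp|force'; python3 -m pendant '[[[0,0,0,-0.01,0,0,-1],[0,0,0,-0.03,0,0,-1],[0,0,0,-0.044,0,0,-1],[0,0,0,-0.044,0,0,-1]]]'| egrep 'tcp|force';python3 nx.py | egrep '^5'
```

```text
tcp_pos: [0.4818, 0.0245, 0.1141]
contact_force: [-1.1, 0.4, 5.8]
tcp_pos: [0.4826, 0.0244, 0.1378]
contact_force: [-0.4, -0.4, -1.0]
5 [0.5244 0.0663] [0.0004 0.0006 0.0012] [ 0.0061 -0.0488  0.1078]
```

```bash
python3 -m pendant '[[[0,0,0.001,0,-0.049,0.109,-1],[0,0,0.001,0,-0.049,0.109,-1],[0,0,0.001,0,-0.049,0.109,-1],[0,0,0.001,0.01,-0.049,0.109,-1],[0,0,0.001,0.02,-0.049,0.109,-1],[0,0,0.001,0.024,-0.049,0.109,-1],[0,0,0.001,0.025,-0.049,0.109,-1]]]'| egrep 'tcp|force'; python3 nx.py | egrep '^\[|^5'
```

```text
tcp_pos: [0.524, 0.0663, 0.1248]
contact_force: [-0.1, -0.3, -0.0]
[0.5239698  0.06632874 0.12483826] [-0.06882508 -0.32867405 -0.00597072]
5 [0.5244 0.0663] [ 0.0002  0.0005 -0.0003] [-0.0203 -0.0007  0.0003]
```

```bash
python3 -m pendant '[[[0,0,0,0.003,0,0,-1],[0,0,0,0.006,0,0,-1],[0,0,0,0.008,0,0,-1],[0,0,0,0.008,0,0,-1]]]'| egrep 'tcp|force'; python3 -m pendant '[[[0,0,0,0.001,0,0,-1],[0,0,0,0.002,0,0,-1],[0,0,0,0.002,0,0,-1]]]'| egrep 'tcp|force'; python3 -m pendant '[[[0,0,0,0.001,0,0,-1],[0,0,0,0.002,0,0,-1],[0,0,0,0.002,0,0,-1]]]'| egrep 'tcp|force'
```

```text
tcp_pos: [0.5239, 0.0661, 0.1208]
contact_force: [1.5, -0.5, -0.4]
tcp_pos: [0.5239, 0.0662, 0.1198]
contact_force: [-0.3, 0.4, 0.3]
tcp_pos: [0.5239, 0.0662, 0.1186]
contact_force: [0.4, -0.4, -0.2]
```

```bash
python3 -m pendant '[[[0,0,0,0.002,0,0,-1],[0,0,0,0.003,0,0,-1],[0,0,0,0.003,0,0,-1]]]'| egrep 'tcp|force'; python3 -m pendant '[[[0,0,0,0.001,0,0,-1],[0,0,0,0.002,0,0,-1],[0,0,0,0.002,0,0,-1]]]'| egrep 'tcp|force'; python3 -m pendant '[[[0,0,0,0.001,0,0,-1],[0,0,0,0.0015,0,0,-1],[0,0,0,0.0015,0,0,-1]]]'| egrep 'tcp|force';  python3 -m pendant '[[[0,0,0,0.001,0,0,-1],[0,0,0,0.0015,0,0,-1],[0,0,0,0.0015,0,0,-1]]]'| egrep 'tcp|force'
```

```text
tcp_pos: [0.5239, 0.0662, 0.117]
contact_force: [0.6, -0.9, -0.1]
tcp_pos: [0.5238, 0.0662, 0.1159]
contact_force: [0.7, -0.4, -0.4]
tcp_pos: [0.5239, 0.0662, 0.1152]
contact_force: [-0.3, -0.2, 1.4]
tcp_pos: [0.524, 0.0662, 0.1146]
contact_force: [-1.4, -0.7, 4.6]
```

```bash
python3 -m pendant '[[[0,0,0,0.001,0,0,-1],[0,0,0,0.0012,0,0,-1],[0,0,0,0.0012,0,0,-1]]]'| egrep 'tcp|force'; python3 -m pendant '[[[0,0,0,-0.01,0,0,-1],[0,0,0,-0.03,0,0,-1],[0,0,0,-0.06,0,0,-1],[0,0,0,-0.06,0,0,-1]]]'| egrep 'tcp|force|time';python3 - <<'E'
from nx import *
q=model(g,(-.017,.04,0)); print(q,delta([q[0],q[1],.12],vert()))
E
```

```text
tcp_pos: [0.5241, 0.0661, 0.1143]
contact_force: [-0.4, -0.1, 5.5]
time: 17.98
tcp_pos: [0.5252, 0.066, 0.147]
contact_force: [-0.2, 0.8, 0.4]
[0.44403292 0.09950137 0.05      ] (array([0.0002, 0.0008, 0.0012]), array([0.0534, 0.1758, 0.0054]))
```

```bash
python3 -m pendant '[[[0,0.0008,0.0012,0,0.176,0.0055,-1],[0,0.0008,0.0012,0,0.176,0.0055,-1],[0,0.0008,0.0012,0,0.176,0.0055,-1],[0,0.0008,0.0012,0.02,0.176,0.0055,-1],[0,0.0008,0.0012,0.035,0.176,0.0055,-1],[0,0.0008,0.0012,0.044,0.176,0.0055,-1],[0,0.0008,0.0012,0.048,0.176,0.0055,-1],[0,0.0008,0.0012,0.048,0.176,0.0055,-1]]]'| egrep 'tcp|force'
python3 - <<'E'
from nx import *
q=model(g,(-.017,.04,0)); print(delta([q[0],q[1],.115],vert()))
w=snap('wrist','w5',(220,100,420,300),2); s=snap('scene','s5')
cv2.imwrite('pics/z5.png',np.hstack([cv2.imread('pics/w5.png'),cv2.resize(s['image'][150:214,330:410,::-1],(500,400),interpolation=2)[:400,:400]]))
st=get_state();R=Rn.from_quat(st['ee_rot']);t=st['tcp_pos']; print(t)
c=lambda p:((p-[220,100]+.5)*2-.5).round(1)
print('collar',c(proj(w,t+R.apply([.0325,0,0]))),'cap',c(proj(w,t+R.apply([-.0417,0,0]))),'tip',c(proj(w,t+R.apply([.0583,0,0]))))
for i in P: print(i,'pin5mm',c(proj(w,model(g,(*np.array(P[i])/1e3,.006)))),'sock',c(proj(w,model(g,(P[i][0]/1e3+.026,P[i][1]/1e3,0)))))
cs=lambda p:((p-[330,150]+.5)*6.25-.5+[400,0]).round(1)
print('scene tip',cs(proj(s,t+R.apply([.0583,0,0]))),'sock1',cs(proj(s,model(g,(-.017,.04,0)))))
E
```

```text
tcp_pos: [0.4439, 0.0994, 0.1221]
contact_force: [-0.3, 0.4, -0.5]
(array([ 0.0001, -0.0001, -0.0003]), array([ 0.0143, -0.0002,  0.0003]))
[0.44418029 0.0994163  0.12273643]
collar [211.6 267.6] cap [213.6 434.1] tip [211.2 235.3]
1 pin5mm [142.2 195.9] sock [211.  219.8]
2 pin5mm [ 59.1 378.5] sock [124.7 393.6]
3 pin5mm [174.8 322.8] sock [238.1 340.5]
4 pin5mm [298.1 263.6] sock [358.7 284.1]
5 pin5mm [203.5 434.4] sock [262.1 447.1]
scene tip [713.2 221.3] sock1 [709.9 252.9]
```

View pics/z5.png

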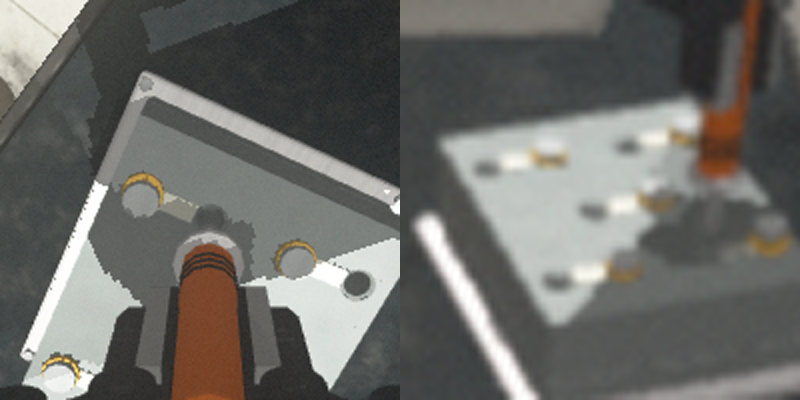

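```bash
python3 - <<'E'
from nx import *
st=get_state();R=Rn.from_quat(st['ee_rot']);t=st['tcp_pos']
for f in ('w3','w5'):
    im=ld(f)['im'].astype(int); hsv=cv2.cvtColor(ld(f)['im'],cv2.COLOR_RGB2HSV)
    for y in (232,240,260,280,300,310):
        m=np.where((hsv[y,280:370,0]<14)&(hsv[y,280:370,1]>140))[0]+280
        print(f,y,m.min() if len(m) else 0,m.max() if len(m) else 0, end=' | ')
    print()
    print(im[228,300:350].sum(1)//3)
W=ld('w5')
for h in (.0285,.02,.0,-.02,-.0417): print(h,proj(W,t+R.apply([h,0,0])).round(1))
E
```

```text
w3 232 317 330 | w3 240 312 336 | w3 260 309 338 | w3 280 307 340 | w3 300 305 342 | w3 310 303 344 | 
[ 79  80  82  92 106 115 110 111 125 123 125 126 114  75  74  73  61  50
  57  60  59  77  77  80  69  76  78  69  60  53  48  49  62  77  73  78
 111 127 127 129 123 152 209 209 210 210 208 211 212 212]
w5 232 317 331 | w5 240 312 336 | w5 260 309 338 | w5 280 308 340 | w5 300 306 341 | w5 310 303 343 | 
[ 95  96  96  97  94  95  98 116 132 134 132 134  95  75  77  81  58  47
  50  61  62  76  79  79  68  75  78  66  61  53  47  50  61  80  76  82
 119 135 134 133 132 101  95  98  95  95 124 129 125 126]
0.0285 [325.6 236.5]
0.02 [325.6 243. ]
0.0 [325.9 261. ]
-0.02 [326.1 283.9]
-0.0417 [326.6 316.8]
```

```bash
python3 -m pendant '[[[0,0,0,0,0,0.0017,-1],[0,0,0,0.01,0,0.0017,-1],[0,0,0,0.018,0,0.0017,-1],[0,0,0,0.024,0,0.0017,-1],[0,0,0,0.027,0,0.0017,-1],[0,0,0,0.027,0,0.0017,-1]]]'| egrep 'tcp|force'; python3 -m pendant '[[[0,0,0,0.002,0,0,-1],[0,0,0,0.004,0,0,-1],[0,0,0,0.004,0,0,-1]]]'| egrep 'tcp|force'; python3 -c "
from nx import *
q=model(g,(-.017,.04,0)); print(delta([q[0],q[1],.084],vert()))"
```

```text
tcp_pos: [0.4443, 0.1002, 0.1088]
contact_force: [-0.1, 0.3, -0.3]
tcp_pos: [0.4442, 0.1002, 0.1067]
contact_force: [0.5, 0.1, -0.7]
(array([ 0.0001, -0.0001, -0.0002]), array([ 0.0454, -0.0002, -0.0015]))
```

```bash
python3 -m pendant '[[[0,0,0,0.003,0,0,-1],[0,0,0,0.005,0,0,-1],[0,0,0,0.005,0,0,-1]]]'| egrep 'tcp|force'; python3 -m pendant '[[[0,0,0,0.003,0,0,-1],[0,0,0,0.005,0,0,-1],[0,0,0,0.005,0,0,-1]]]'| egrep 'tcp|force'
```

```text
tcp_pos: [0.4441, 0.1002, 0.104]
contact_force: [-0.7, -1.2, -1.3]
tcp_pos: [0.444, 0.1002, 0.1013]
contact_force: [0.0, -0.6, -0.8]
```

In the socket with no contact force. Continuing down.

```bash
python3 -m pendant '[[[0,0,0,0.004,0,0,-1],[0,0,0,0.009,0,0,-1],[0,0,0,0.012,0,0,-1],[0,0,0,0.012,0,0,-1]]]'| egrep 'tcp|force'; python3 -m pendant '[[[0,0,0,0.004,0,0,-1],[0,0,0,0.009,0,0,-1],[0,0,0,0.01,0,0,-1],[0,0,0,0.01,0,0,-1]]]'| egrep 'tcp|force'; python3 -m pendant '[[[0,0,0,0.002,0,0,-1],[0,0,0,0.003,0,0,-1],[0,0,0,0.003,0,0,-1]]]'| egrep 'tcp|force'
```

```text
tcp_pos: [0.4438, 0.1002, 0.0948]
contact_force: [-1.5, 0.1, -1.1]
tcp_pos: [0.4436, 0.1002, 0.0896]
contact_force: [-1.0, -0.0, -0.9]
tcp_pos: [0.4436, 0.1003, 0.0881]
contact_force: [-0.2, -0.1, -1.6]
```

```bash
python3 -m pendant '[[[0,0,0,0.002,0,0,-1],[0,0,0,0.003,0,0,-1],[0,0,0,0.003,0,0,-1]]]'| egrep 'tcp|force'; python3 -m pendant '[[[0,0,0,0.001,0,0,-1],[0,0,0,0.002,0,0,-1],[0,0,0,0.002,0,0,-1]]]'| egrep 'tcp|force'
```

```text
tcp_pos: [0.4439, 0.1002, 0.0874]
contact_force: [-3.1, 0.1, 10.6]
tcp_pos: [0.444, 0.1002, 0.0874]
contact_force: [-4.8, 0.0, 12.1]
```

```bash
python3 -m pendant '[[[0,0,0,0,0,0,-0.5],[0,0,0,0,0,0,-0.3],[0,0,0,0,0,0,-0.2],[0,0,0,0,0,0,-0.2],[0,0,0,0,0,0,-0.2]]]'| egrep 'tcp|force|grip'; python3 -m pendant '[[[0,0,0,-0.03,0,0,-0.2],[0,0,0,-0.08,0,0,-0.2],[0,0,0,-0.14,0,0,-0.2],[0,0,0,-0.2,0,0,-0.2],[0,0,0,-0.24,0,0,-0.2],[0,0,0,-0.24,0,0,-0.2],[0,0,0,-0.24,0,0,-0.2]]]'
python3 - <<'E'
from nx import *
w=snap('wrist','w6',(180,60,480,360),4/3); s=snap('scene','s6',(320,130,400,210),5)
cv2.imwrite('pics/z6.png',np.hstack([cv2.imread('pics/w6.png'),cv2.imread('pics/s6.png')]))
for h in (0,.004,.08): print(h,((proj(s,model(g,(-.017,.04,h)))-[320,130]+.5)*5-.5+[400,0]).round(1),((proj(w,model(g,(-.017,.04,h)))-[180,60]+.5)*4/3).round(1))
E
```

```text
tcp_pos: [0.444, 0.1002, 0.0873]
contact_force: [-0.1, -0.5, -0.1]
grip_width: 0.399
time: 22.42
tcp_pos: [0.4444, 0.1003, 0.2077]
ee_rot: [-0.403, 0.581, 0.403, 0.581]
contact_force: [-0.7, -0.5, -0.6]
grip_width: 0.398
0 [697.8 302.2] [192.5 158.5]
0.004 [698.6 295.3] [192.5 159.9]
0.08 [714.6 157.4] [192.6 196.2]
```

View pics/z6.png

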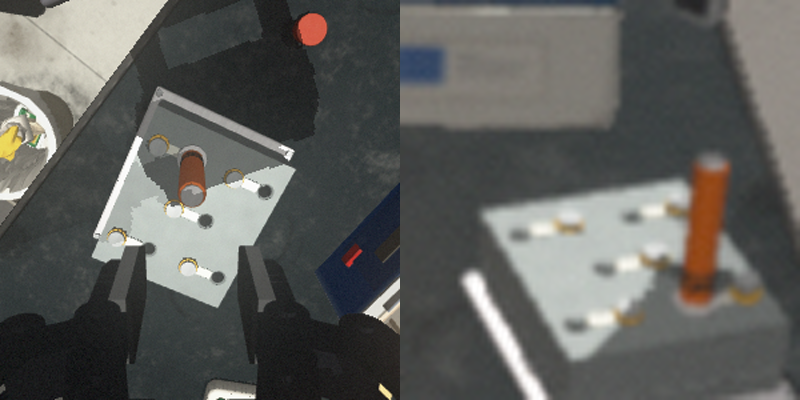

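The probe stands upright in socket 1, with its cap at crop (713,159) where (715,157) was predicted and its collar on the face at (697,302). The gripper is clear, so I'm handing in.

```bash
python3 -c "
from h import *
print(get_state()['time'],env.finish_job())"
```

```text
the job is handed in; nothing more can be done
22.5167 None
```

The high spot is under pin 1. The orange probe now stands upright and fully down in socket 1, released, and the job was handed in at 22.5 s of the 64 s allowed.

- **Pushing the pins:** I pushed all five with the probe tip until the force reached 5.5–6.2 N at the last reading on each pin, against the 14 N limit. Pins 2, 3, 4 and 5 met the carrier with the tool centre point (TCP) at about 0.115 m. Pin 1 stopped at about 0.120 m, some 5 mm sooner.
- **Marking:** the probe entered socket 1 with no noticeable force, and I pressed it until the collar seated at about 12 N before opening the gripper.
- **Last checks:** in the final pictures the probe's cap and collar are within about 2 pixels of where a fully seated, upright probe should appear. After lifting away, the gripper is clear and the force reads about zero.
- **Disagreements:**
  - The collar seated about 1 mm higher than the pin stops had suggested, but in line with the original grip height.
  - The wrist camera showed the probe about 1 mm to one side of where the arm placed it. I corrected for this before inserting.

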